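# Mount a sharpening plate on its studded base

## Robot

A 6-joint arm with a two-finger parallel gripper is mounted at the origin on a cart in front of the work surface, level with it; the furniture and walls round the work are solid. World frame = base frame: x ahead of the robot, y to its left, z up, the work surface at z = 0. Lengths are in m, angles in degrees, forces in N, time in s.
With the tool pointing down it reaches from about 0.375 to 0.9 m from the base axis. Payload 3.1 kg.
Tool frame: the origin (TCP) lies at the very end of the fingers, on their centre line; the grasp point (between the pads) lies 19 mm behind it; z points along the fingers, y is the line along which they close (so a half turn about z gives the same grasp; the last joint's range is limited). The gripper opens to 87 mm and grips with 3 to 60 N. Pads are 19 mm wide; open, the fingers measure 117 mm over their backs; the gripper's body (75 mm by 190 mm) begins 51 mm behind the grasp point.
Start: joints at [-79.784, 30.224, 82.088, -0, 67.689, -10.227], TCP at [0.218, -0.586, 0.223] pointing down, gripper open.
Joint ranges: [-176.69, 176.69], [-43.24, 126.21], [12.49, 139.97], [-82, 262], [0, 151.66], [-163.58, 163.58]. Speed limits (degrees/s): [159.86, 159.86, 180, 180, 180, 180].

## Interface

Orientations are given as a 3x3 rotation matrix whose columns are the frame's x, y, z axes.
In Python, from rig import bot gives the robot as it stands.
- The arm moves only by the tool move_arm, never from a script. Its argument "increments" is a list of rows, each an object with "xyz": the shift along the tool's x, y, z in mm, a list of three; "roll": the turn about the tool's z in rad; "grip": the opening in per cent of the stroke, from 0 (shut) to 100 (fully open). A call has 1 to 5 rows; each row shifts and turns the commanded pose from where the row before left it, along the tool's axes as they then stand; what a row does not reach is not made up. A row lasts 1/12 s, in which the tool goes at most 41.7 mm and 7.16 degrees, less where a joint would pass 70% of its speed; a pose out of reach is approached as far as the arm can. A call is refused whole if a number of a shift passes 41.7 or a number of a turn 0.125, either way. A call with a gripper value outside its range is refused whole. The fingers move at their own pace and stop on an object; the grip force is fixed at half the most. Time passes only in rows, so rows that do not move let the fingers close. It gives the time, the measured TCP pose, the force, the opening and the grip force at its end, in the units of the state.
- bot.read_state(): the state, without advancing time (a new reading comes with each control period).
- bot.capture(name): name is "scene" or "side" or "wrist"; returns (picture, depth): 400x640x3 uint8, red, green, blue; 400x640 float32, m along the optical axis (not along the pixel's ray), 0 where there is no reading.
- bot.camera_model(name): a dict with "intrinsics" (3x3 intrinsics, pixels), "rvec" (rotation vector, rad) and "tvec" (3), from world to camera coordinates, as OpenCV has them; the wrist camera has in their place "tool_from_camera" (4x4, takes a point from camera to tool coordinates, whose origin is the TCP and whose axes are the flange's). Camera axes: x right, y down, z forward; pixel columns grow to the right and rows downward; lengths in m; the calibration is good to about 2 mm. A picture is of the moment at which its call begins: read the wrist's pose just before it. camera_model takes no time and is no camera call.
- bot.hand_in(): hands the job in; it is judged then, once.
Trained networks look in the newest picture that a camera, given by its name, has taken for a name from the list of things; names that differ only in an ending like _2 or _b are one class to them, and where a whole thing is asked for, a point or a joint stands for the part that bears it (a point fixed in the world has none). Each returns a list of dicts, best first, with "conf" (0 to 1); they miss things now and then, are a little off and sometimes report something else, mostly with a low value. They report only what shows in the picture. A call takes as long as a camera call. They do not tell look-alikes from the thing itself.
- bot.spot_in(label, camera): "at" ([x, y, z] in m, in the coordinates of the camera as it stood for that picture, good to about 4 mm: the middle of the surface that is visible of it).
- bot.trace(label, camera): "mask" (400x640 bool, what is visible of it).
The state is a dict: "time_s": time; "joint_positions": joint angles; "qvel": joint speeds; "tau": joint torques, N m; "position": TCP position; "tcp_rot": TCP orientation; "force": force on the tool from outside, world axes, zero at the start; "moment": the same for the moment, N m; "opening": opening from 0.0 (shut) to 1.0 (fully open); "grasp_force": force on a finger pad.
Only numpy, scipy, OpenCV 4.12 (cv2) and the standard library are available. Lean on these libraries where they do the work, as an engineer would, in place of code of your own. Each camera call takes 0.05 s, during which the arm holds its last target. There are 200 camera calls.

## Task

Get the knife-sharpening plate ready for use: lay it, dotted face up, along its base on the side away from the end stop, and with light pressure slide it until both studs drop into its holes and it lies flat. Then push the plate gently along the base until its end is fully home under the lip of the end stop, and let go. Do not force it down on the studs, and leave the other things on the counter where they are.

Things in the scene. Friction and masses are not known exactly. Their poses are not given: they have to be found in the camera images.
- plate: loose steel plate, 62 x 180 x 10 mm, 0.3 to 0.5 kg, grey dots on its upper face, flat on the counter. Origin: centre of its underside; x across, y along, z up. Two round 13 mm through holes at x = 0, y = -40 and +40 mm; it fits either way round. Grip it across its 62 mm width at the middle.
- base: black base, fixed to the counter, y from -145 to +114 mm, 56 mm wide; two feet 88 mm wide, 15 mm high at y = -140..-110 and 83..113 mm; between them fingers beside it have room down to the counter. Origin: at counter height under the home place of the plate's centre; z up, y along it to the end stop. Home: plate origin at x 0, y +1, z 26 mm, y axes parallel. It bears 50 N.
- rail_mid (a point): point on the base at x 0, y -40, z 26 mm, level with the tops of the two side rails that carry the seated plate (axes as the base). Between the rails slides a bar with two upright 10 mm studs, tops 7 mm above the rails, 80 mm apart on the base's centre line. Where the bar starts is not measured: its middle lies at y = -53 to -13 mm in the base's frame (travel -57 to 0).
- stop_lip (a point): middle of the lower edge of the lip, at x 0, y 81, z 39 mm in the base's frame (axes as the base). The lip reaches 10 mm back from the stop face (y = 91 mm, block 46 mm high). A seated plate passes under it with 3 mm to spare; one riding on the studs strikes it. The stud bar drags at about 8 N: a plate pressed down hard takes it along, one pressed with 2 to 6 N slides over the studs.
- glasses: brown spectacles, 141 x 142 x 42 mm, origin at the centre of the underside; not to be moved
- keys: bunch of keys with a red tag, 112 x 120 x 8 mm, origin at the centre of the underside; not to be moved
- salt_shaker: grey salt shaker, 41 mm diameter, 76 mm high, origin at the centre of the underside; not to be moved
- spoon: teaspoon, 137 x 28 x 13 mm, origin at the centre of the underside; not to be moved
- pen: white pen, 11 x 145 x 9 mm, origin at the centre of the underside; not to be moved
- tablets_c: small flat carton of tablets, 36 x 66 x 16 mm, origin at the centre of the underside; not to be moved
- spice_jar: spice jar with a black cap, 41 mm diameter, 105 mm high, origin at the centre of the underside; not to be moved
Not all that is in view belongs to the job. Of the things like the plate, leave any that is turquoise; of the rest the larger one is meant.

How it is judged (in metres and radians):
On the way:
1. the plate lies flat on the rails with both studs in its holes, not yet home under the lip (z of plate in the frame of base between 0.022 and 0.029 m and y of plate in the frame of base between -0.062 and -0.006 m and x of plate in the frame of base between -0.006 and 0.006 m and angle between the z axis of plate and the z axis of base, either way round below 0.05 rad), for 0.1 s.
At the end, for the whole second after the job is handed in: the plate lies flat (within 2 mm of the rails' height and 0.04 rad), dotted face up, both studs in its holes, within 5 mm of the base's centre line and 0.06 rad of its direction, its end no more than 3 mm from the end stop under the lip, at rest and released (y of plate in the frame of base between -0.002 and 0.005 m and x of plate in the frame of base between -0.005 and 0.005 m and z of plate in the frame of base between 0.023 and 0.028 m and angle between plate's own z axis and vertical below 0.04 rad and angle between the y axis of plate and the y axis of base, either way round below 0.06 rad and linear speed of plate below 0.01 m/s); the robot touches nothing.
It fails at once if the base or its studs are loaded with more than 50 N (contact force between anything else and base above 50 N).
It fails at once if another thing on the counter is moved by more than 30 mm (distance of any of glasses, keys, salt_shaker, spoon, pen, tablets_c, spice_jar from where it was at the start of the episode above 0.03 m).
It also fails if it takes over 58 s, if anything falls off the work surface, if the arm or the gripper's body presses on something with over 40 N, if the wrist force passes 120 N, or if a joint passes its speed limit or range.

## Working session

There is one attempt and no reset: what is moved stays moved. The work goes in short steps, Python scripts to look and compute and a tool call to move; the robot and the scene stay as the last step left them, time stands still between calls to the robot, and variables do not carry over. Pictures are saved under pics/ and viewed, at most 10 in all, crops included, and the job is handed in when it is done.

Besides the shell and the picture viewer there is one more tool, called after "Emit:" by a JSON object that holds its "method" and its "body". move_arm: Moves the arm, as the interface text tells. Its arguments: {"type":"object","properties":{"increments":{"type":"array"}},"required":["increments"]}

```bash
mkdir -p pics
cat > h.py <<'E'
import numpy as np, cv2
from rig import bot
def T(name, st=None):
    m=bot.camera_model(name)
    if name=="wrist":
        st=st or bot.read_state(); W=np.eye(4); W[:3,:3]=st["tcp_rot"]; W[:3,3]=st["position"]
        return W@np.array(m["tool_from_camera"]), np.array(m["intrinsics"])
    R=cv2.Rodrigues(np.array(m["rvec"],float))[0]; W=np.eye(4); W[:3,:3]=R.T; W[:3,3]=-R.T@np.array(m["tvec"]).ravel()
    return W, np.array(m["intrinsics"])
def cloud(d,W,K):
    v,u=np.mgrid[:d.shape[0],:d.shape[1]]
    p=np.stack([(u-K[0,2])/K[0,0]*d,(v-K[1,2])/K[1,1]*d,d],-1)
    return p@W[:3,:3].T+W[:3,3]
def save(n,p): cv2.imwrite(f"pics/{n}.png",cv2.cvtColor(p,cv2.COLOR_RGB2BGR))
E
python3 - <<'E'
from h import *
for c in("scene","side"):
    W,K=T(c); p,d=bot.capture(c); save(c+"0",p); P=cloud(d,W,K); np.save(c+"0.npy",P)
    print(c,W.round(3).tolist())
    for l in("plate","base","rail_mid","stop_lip"):
        for r in bot.trace(l,c):
            m=r["mask"]; v,u=np.nonzero(m); q=P[m&(d>0)]
            print(l,round(r["conf"],2),"px",int(u.mean()),int(v.mean()),m.sum(),"xyz",np.median(q,0).round(3),cv2.minAreaRect(q[:,:2].astype(np.float32)))
E
```

```text
scene [[-0.767, -0.499, 0.404, 0.048], [-0.642, 0.582, -0.499, 0.489], [0.014, -0.642, -0.767, 0.975], [0.0, 0.0, 0.0, 1.0]]
plate 0.76 px 376 176 413 xyz [ 0.488 -0.332  0.007] ((0.4895574152469635, -0.33406195044517517), (0.04645315557718277, 0.1402565836906433), 24.427995681762695)
plate 0.73 px 348 219 1034 xyz [ 0.45  -0.132  0.009] ((0.4543912410736084, -0.13757959008216858), (0.18015359342098236, 0.07174517214298248), 78.12242126464844)
base 0.72 px 257 279 2363 xyz [0.505 0.193 0.024] ((0.5108967423439026, 0.17879551649093628), (0.2590572237968445, 0.10094520449638367), 71.3290023803711)
rail_mid 0.82 px 257 279 2329 xyz [0.506 0.191 0.024] ((0.5104889869689941, 0.17889319360256195), (0.25894293189048767, 0.1006283238530159), 71.17899322509766)
stop_lip 0.84 px 257 280 2448 xyz [0.506 0.196 0.024] ((0.5066888928413391, 0.1770031750202179), (0.27102819085121155, 0.09238550066947937), 72.63217163085938)
stop_lip 0.3 px 317 296 152 xyz [0.359 0.118 0.007] ((0.36084607243537903, 0.12140531092882156), (0.012986766174435616, 0.12142916768789291), 3.4763057231903076)
side [[0.997, -
[... 358 characters left out ...]
609), (0.05671054497361183, 0.1615198850631714), 19.294889450073242)
plate 0.66 px 300 328 765 xyz [ 0.467 -0.555  0.006] ((0.4666454493999481, -0.5468143820762634), (0.12313850969076157, 0.040504373610019684), 86.28548431396484)
base 0.74 px 301 186 895 xyz [0.506 0.16  0.022] ((0.5197998881340027, 0.23679839074611664), (0.39175012707710266, 0.09848548471927643), 72.60932159423828)
rail_mid 0.81 px 301 186 805 xyz [0.505 0.157 0.023] ((0.511736273765564, 0.1906808316707611), (0.2987338900566101, 0.08599552512168884), 71.97364807128906)
stop_lip 0.63 px 301 186 851 xyz [0.505 0.16  0.022] ((0.50858074426651, 0.19723671674728394), (0.30937910079956055, 0.09476608783006668), 72.25023651123047)
```

Run:
```python
import cv2
a=cv2.imread("pics/scene0.png")[120:340,180:460]; b=cv2.imread("pics/side0.png")[150:370,200:400]
cv2.imwrite("pics/c0.png",cv2.resize(a,(760,597),interpolation=cv2.INTER_CUBIC));
```

```text
(no output)
```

View pics/c0.png

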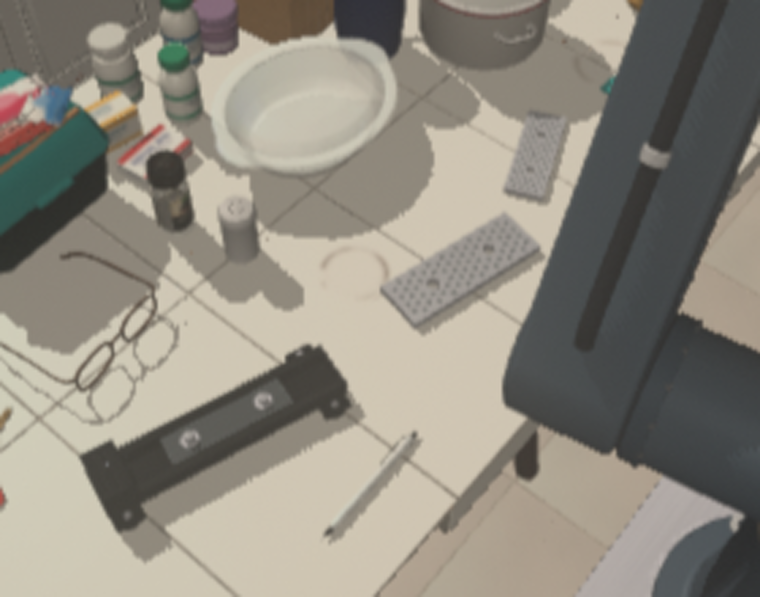

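View pics/side0.png

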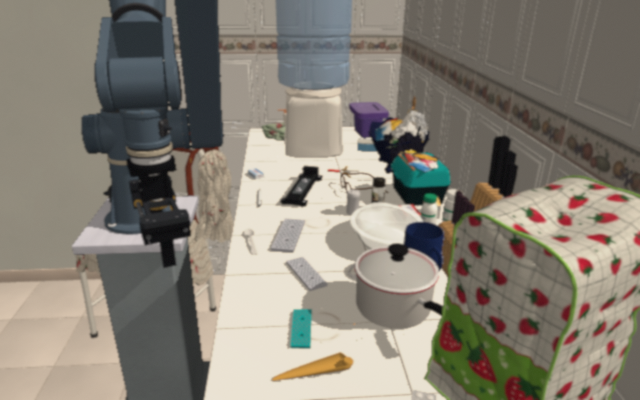

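The plate lookalikes are the large grey one (scene 348,219 / side 287,236), a small grey one (scene 376,176 / side 306,273) and a turquoise one (side 300,328). I'm taking the large grey one. The base is at scene (257,279), and its end stop looks like the left, far-y end. Next I'll measure the poses.

Run:
```python
from h import *
st=bot.read_state(); print(np.round(st["tcp_rot"],3).tolist(), st["position"], st["opening"])
print(np.round(bot.camera_model("wrist")["tool_from_camera"],3).tolist(), np.round(bot.camera_model("wrist")["intrinsics"],1).tolist())
P=np.load("scene0.npy")
def region(c,r,zlo,zhi):
    m=(np.hypot(P[...,0]-c[0],P[...,1]-c[1])<r)&(P[...,2]>zlo)&(P[...,2]<zhi); return P[m]
q=region((0.45,-0.138),0.11,0.006,0.02); print("plate",len(q),cv2.minAreaRect(q[:,:2].astype(np.float32)),np.median(q[:,2]))
q=region((0.51,0.18),0.17,0.008,0.06); r=cv2.minAreaRect(q[:,:2].astype(np.float32)); print("base",len(q),r)
a=np.radians(72); e=np.array([np.cos(a),np.sin(a)])
s=(q[:,:2]-[0.51,0.18])@e; t=(q[:,:2]-[0.51,0.18])@[-e[1],e[0]]
for lo in np.arange(-.16,.16,.02):
    k=(s>=lo)&(s<lo+.02)
    if k.sum()>5: print(round(lo,2),k.sum(),np.percentile(q[k,2],[10,50,95]).round(3),np.percentile(t[k],[2,50,98]).round(3))
for c,r in(("glasses",1),("salt_shaker",1),("pen",1),("tablets_c",1),("keys",1),("spice_jar",1),("spoon",1)):
    W,_=T("scene")
    print(c,[(round(x["conf"],2),(W[:3,:3]@x["at"]+W[:3,3]).round(3).tolist()) for x in bot.spot_in(c,"scene")[:2]])
```

```text
[[0.937, 0.349, -0.0], [0.349, -0.937, 0.0], [0.0, -0.0, -1.0]] [ 0.21832225 -0.58557097  0.22251169] 0.9996567077730752
[[0.0, -0.953, -0.302, 0.083], [1.0, 0.0, -0.001, 0.0], [0.001, -0.302, 0.953, -0.162], [0.0, 0.0, 0.0, 1.0]] [[319.0, 0.0, 320.1], [0.0, 319.0, 195.8], [0.0, 0.0, 1.0]]
plate 963 ((0.45179396867752075, -0.13788771629333496), (0.18181124329566956, 0.06594476103782654), 77.17353820800781) 0.009518880586828149
base 2460 ((0.5202199816703796, 0.1749851405620575), (0.26054647564888, 0.3154256343841553), 67.89923858642578)
-0.14 95 [0.013 0.023 0.028] [-0.037  0.006  0.046]
-0.12 213 [0.012 0.019 0.027] [-0.038  0.012  0.121]
-0.1 172 [0.011 0.02  0.027] [-0.031  0.007  0.13 ]
-0.08 152 [0.017 0.024 0.028] [-0.024  0.007  0.134]
-0.06 164 [0.015 0.025 0.032] [-0.023  0.008  0.143]
-0.04 163 [0.019 0.024 0.028] [-0.024  0.008  0.032]
-0.02 172 [0.02  0.024 0.029] [-0.167  0.004  0.031]
-0.0 177 [0.021 0.025 0.037] [-0.16   0.005  0.032]
0.02 181 [0.021 0.025 0.034] [-0.149  0.006  0.032]
0.04 192 [0.017 0.024 0.031] [-0.136  0.004  0.032]
0.06 188 [0.017 0.021 0.034] [-0.129  0.004  0.032]
0.08 205 [0.016 0.024 0.046] [-0.119  0.007  0.042]
0.1 269 [0.013 0.044 0.048] [-0.112  0.022  0.047]
0.12 117 [0.014 0.044 0.048] [-0.022  0.02   0.047]
glasses []
salt_shaker [(0.83, [0.644, 0.009, 0.055])]
pen [(0.64, [0.36, 0.122, 0.006]), (0.62, [0.333, 0.332, 0.02])]
tablets_c [(0.85, [0.334, 0.332, 0.018])]
keys [(0.89, [0.674, 0.356, 0.001])]
spice_jar [(0.88, [0.726, 0.035, 0.073]), (0.31, [0.662, 0.181, 0.033])]
spoon []
```

Emit:
{"method": "move_arm", "body": {"increments": [{"xyz":[29,-26,0],"roll":0,"grip":100},{"xyz":[29,-26,0],"roll":0,"grip":100},{"xyz":[29,-26,0],"roll":0,"grip":100},{"xyz":[29,-26,0],"roll":0,"grip":100},{"xyz":[29,-26,0],"roll":0,"grip":100}]}}

```text
time_s: 1.27
position: [0.3093, -0.4117, 0.2226]
tcp_rot: [[0.937, 0.348, 0.0], [0.348, -0.937, -0.0], [0.0, 0.0, -1.0]]
force: [1.0, 0.2, 0.2]
opening: 1.003
grasp_force: 0.0
```

Emit:
{"method": "move_arm", "body": {"increments": [{"xyz":[29,-26,0],"roll":0,"grip":100},{"xyz":[29,-26,0],"roll":0,"grip":100},{"xyz":[29,-26,0],"roll":0,"grip":100},{"xyz":[29,-26,0],"roll":0,"grip":100},{"xyz":[29,-26,0],"roll":0,"grip":100}]}}

```text
time_s: 1.68
position: [0.3999, -0.2391, 0.2229]
tcp_rot: [[0.937, 0.349, 0.001], [0.349, -0.937, -0.001], [0.0, 0.001, -1.0]]
force: [0.8, -0.8, 0.7]
opening: 1.003
grasp_force: 0.0
```

Emit:
{"method": "move_arm", "body": {"increments": [{"xyz":[29,-26,0],"roll":0,"grip":100},{"xyz":[29,-26,0],"roll":0,"grip":100},{"xyz":[29,-26,0],"roll":0,"grip":100},{"xyz":[0,0,0],"roll":-0.124,"grip":100},{"xyz":[0,0,0],"roll":-0.124,"grip":100}]}}

```text
time_s: 2.1
position: [0.4544, -0.1347, 0.2228]
tcp_rot: [[0.816, 0.578, 0.001], [0.578, -0.816, -0.0], [0.0, 0.0, -1.0]]
force: [0.2, -0.2, -0.2]
opening: 1.0
grasp_force: 0.0
```

Emit:
{"method": "move_arm", "body": {"increments": [{"xyz":[0,0,0],"roll":-0.124,"grip":100},{"xyz":[0,0,0],"roll":-0.124,"grip":100},{"xyz":[0,0,0],"roll":-0.124,"grip":100},{"xyz":[0,0,0],"roll":-0.124,"grip":100},{"xyz":[0,0,0],"roll":-0.124,"grip":100}]}}

```text
time_s: 2.52
position: [0.4536, -0.1372, 0.2227]
tcp_rot: [[0.333, 0.943, 0.0], [0.943, -0.333, -0.0], [-0.0, 0.0, -1.0]]
force: [-0.3, 0.0, -0.7]
opening: 1.003
grasp_force: 0.0
```

Emit:
{"method": "move_arm", "body": {"increments": [{"xyz":[0,0,0],"roll":-0.12,"grip":100},{"xyz":[0,0,0],"roll":0,"grip":100},{"xyz":[0,0,0],"roll":0,"grip":100}]}}

```text
time_s: 2.77
position: [0.4536, -0.1372, 0.2227]
tcp_rot: [[0.227, 0.974, 0.0], [0.974, -0.227, -0.0], [-0.0, 0.0, -1.0]]
force: [0.7, -0.1, 0.0]
opening: 0.998
grasp_force: 0.0
```

```bash
cat >> h.py <<'E'
def ang(R): return np.degrees(np.arctan2(R[1,0],R[0,0]))
def wrist(n):
    st=bot.read_state(); W,K=T("wrist",st); p,d=bot.capture("wrist"); save(n,p); return st,W,K,p,d,cloud(d,W,K)
def totool(st,dw): return (np.array(st["tcp_rot"]).T@np.array(dw)*1000).round(1)
E
python3 - <<'E'
from h import *
st,W,K,p,d,P=wrist("w1"); print(st["time_s"],st["position"],ang(st["tcp_rot"]),np.round(st["force"],1))
for r in bot.trace("plate","wrist"):
    m=r["mask"]&(d>0); v,u=np.nonzero(m); q=P[m]; print(r["conf"],u.mean(),v.mean(),m.sum())
    q=q[np.abs(q[:,2]-np.median(q[:,2]))<.004]
    print(cv2.minAreaRect(q[:,:2].astype(np.float32)),np.median(q[:,2]))
E
```

```text
2.7667 [ 0.45362477 -0.13724221  0.22268097] 76.87381584010562 [ 0.7 -0.1  0. ]
0.91 319.1186463529729 163.37387083726574 7417
((0.45161253213882446, -0.14019185304641724), (0.17932988703250885, 0.06200776621699333), 77.01632690429688) 0.00974080244106712
0.71 379.32239280042353 299.35892006352566 1889
((0.49058887362480164, -0.33885183930397034), (0.048016924411058426, 0.14005345106124878), 22.751708984375) 0.007227534630191823
```

View pics/w1.png

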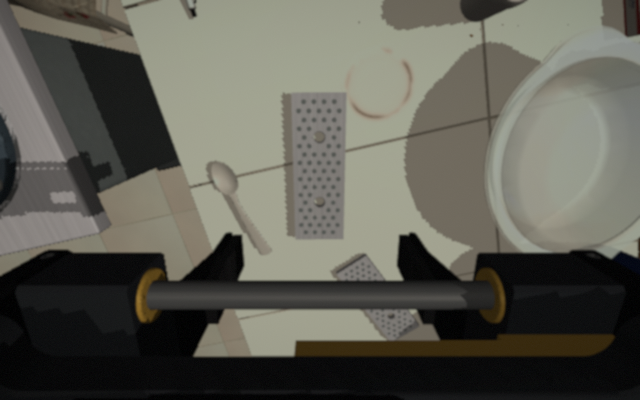

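The close view confirms it: large grey dotted plate, centre at px (319,163), 179x62 mm. The spoon at (225,180) and (268,250) is clear of the fingers. Now descending to grasp.

Emit:
{"method": "move_arm", "body": {"increments": [{"xyz":[-3.4,-1.3,40],"roll":0,"grip":100},{"xyz":[0,0,40],"roll":0,"grip":100},{"xyz":[0,0,40],"roll":0,"grip":100},{"xyz":[0,0,40],"roll":0,"grip":100},{"xyz":[0,0,30],"roll":0,"grip":100}]}}

```text
time_s: 3.28
position: [0.4509, -0.14, 0.0302]
tcp_rot: [[0.226, 0.974, -0.001], [0.974, -0.226, 0.001], [0.0, -0.001, -1.0]]
force: [0.2, 0.7, 0.0]
opening: 1.002
grasp_force: 0.0
```

Emit:
{"method": "move_arm", "body": {"increments": [{"xyz":[0,0,15],"roll":0,"grip":100},{"xyz":[0,0,8],"roll":0,"grip":100},{"xyz":[0,0,5.5],"roll":0,"grip":100},{"xyz":[0,0,1],"roll":0,"grip":100},{"xyz":[0,0,0],"roll":0,"grip":100}]}}

```text
time_s: 3.7
position: [0.4521, -0.1406, 0.0036]
tcp_rot: [[0.224, 0.974, 0.001], [0.974, -0.224, -0.001], [-0.0, 0.001, -1.0]]
force: [0.2, -1.7, -0.2]
opening: 1.001
grasp_force: 0.0
```

Emit:
{"method": "move_arm", "body": {"increments": [{"xyz":[0,0,0],"roll":0,"grip":50},{"xyz":[0,0,0],"roll":0,"grip":50},{"xyz":[0,0,0],"roll":0,"grip":50},{"xyz":[0,0,0],"roll":0,"grip":50},{"xyz":[0,0,0],"roll":0,"grip":50}]}}

```text
time_s: 4.12
position: [0.4516, -0.1403, 0.0035]
tcp_rot: [[0.224, 0.975, 0.001], [0.975, -0.224, -0.0], [-0.0, 0.001, -1.0]]
force: [2.8, -1.0, 3.8]
opening: 0.707
grasp_force: 24.8
```

Emit:
{"method": "move_arm", "body": {"increments": [{"xyz":[0,0,-10],"roll":0,"grip":50},{"xyz":[0,0,-25],"roll":0,"grip":50},{"xyz":[0,0,-40],"roll":0,"grip":50},{"xyz":[0,0,-40],"roll":0,"grip":50},{"xyz":[0,0,-40],"roll":0.044,"grip":50}]}}

```text
time_s: 4.53
position: [0.4501, -0.1395, 0.1595]
tcp_rot: [[0.267, 0.964, -0.002], [0.964, -0.267, 0.001], [0.001, -0.003, -1.0]]
force: [1.3, -0.7, -5.1]
opening: 0.706
grasp_force: 30.0
```

Emit:
{"method": "move_arm", "body": {"increments": [{"xyz":[0,0,-40],"roll":0.044,"grip":50},{"xyz":[15,0,-20],"roll":0,"grip":50},{"xyz":[25,0,0],"roll":0,"grip":50},{"xyz":[10,0,0],"roll":0,"grip":50},{"xyz":[0,0,0],"roll":0,"grip":50}]}}

```text
time_s: 4.95
position: [0.4658, -0.0903, 0.2181]
tcp_rot: [[0.306, 0.952, -0.002], [0.952, -0.306, 0.001], [0.001, -0.002, -1.0]]
force: [-0.9, 0.2, -3.9]
opening: 0.708
grasp_force: 30.0
```

```bash
cat > snap.py <<'E'
import sys; from h import *
n=sys.argv[1]; st,W,K,p,d,P=wrist(n); ok=d>0; np.save(n+".npy",np.concatenate([P[ok],p[ok]],1)); print(st["position"],ang(st["tcp_rot"]))
E
python3 snap.py s1
```

```text
[ 0.46579408 -0.09028591  0.21813537] 72.16477982324973
```

Emit:
{"method": "move_arm", "body": {"increments": [{"xyz":[25,0,0],"roll":0,"grip":50},{"xyz":[30,0,0],"roll":0,"grip":50},{"xyz":[15,0,0],"roll":0,"grip":50},{"xyz":[0,0,0],"roll":0,"grip":50},{"xyz":[0,0,0],"roll":0,"grip":50}]}}

```text
time_s: 5.42
position: [0.4876, -0.0262, 0.2169]
tcp_rot: [[0.307, 0.952, -0.003], [0.952, -0.307, -0.0], [-0.001, -0.003, -1.0]]
force: [0.2, -0.2, -3.6]
opening: 0.71
grasp_force: 30.0
```

```bash
python3 snap.py s2
```

```text
[ 0.48756901 -0.02615476  0.21690304] 72.11222602832267
```

Emit:
{"method": "move_arm", "body": {"increments": [{"xyz":[25,0,0],"roll":0,"grip":50},{"xyz":[30,0,0],"roll":0,"grip":50},{"xyz":[15,0,0],"roll":0,"grip":50},{"xyz":[0,0,0],"roll":0,"grip":50},{"xyz":[0,0,0],"roll":0,"grip":50}]}}

```text
time_s: 5.88
position: [0.5097, 0.0396, 0.2175]
tcp_rot: [[0.308, 0.951, -0.002], [0.951, -0.308, -0.001], [-0.001, -0.001, -1.0]]
force: [0.3, -0.1, -3.9]
opening: 0.707
grasp_force: 30.0
```

```bash
python3 snap.py s3
```

```text
[0.50974633 0.0396172  0.21752119] 72.04589786738464
```

Emit:
{"method": "move_arm", "body": {"increments": [{"xyz":[25,0,0],"roll":0,"grip":50},{"xyz":[30,0,0],"roll":0,"grip":50},{"xyz":[15,0,0],"roll":0,"grip":50},{"xyz":[0,0,0],"roll":0,"grip":50},{"xyz":[0,0,0],"roll":0,"grip":50}]}}

```text
time_s: 6.35
position: [0.5315, 0.1059, 0.2177]
tcp_rot: [[0.309, 0.951, -0.001], [0.951, -0.309, -0.001], [-0.001, -0.001, -1.0]]
force: [-0.5, -0.5, -3.9]
opening: 0.704
grasp_force: 30.0
```

```bash
python3 snap.py s4
python3 - <<'E'
from h import *
im=[cv2.imread(f"pics/s{i}.png") for i in(1,2,3,4)]
a=np.vstack([np.hstack(im[:2]),np.hstack(im[2:])]); cv2.imwrite("pics/m1.png",cv2.resize(a,(800,500),interpolation=cv2.INTER_AREA))
E
```

```text
[0.53146149 0.10593919 0.21770936] 72.02179521308604
```

View pics/m1.png

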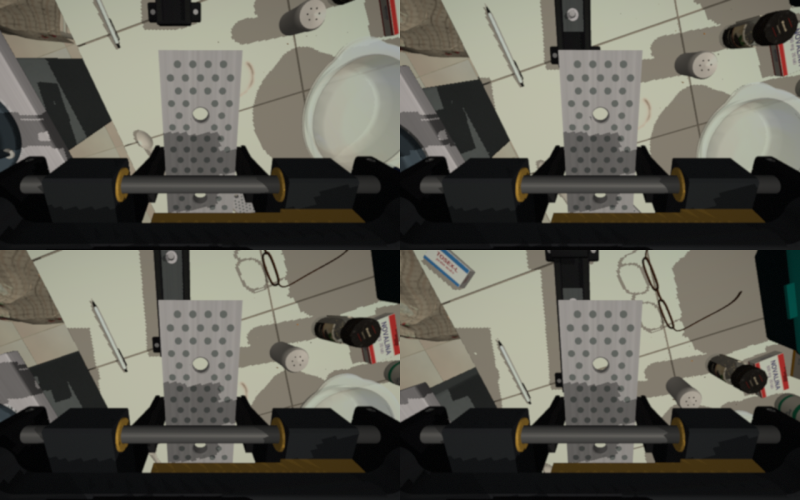

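The four sweep views show the base lying ahead of the held plate, with a stud at about (572,14) in panel 2 and (170,258) in panel 3. I'll fuse the clouds to measure the base.

```bash
cat > fuse.py <<'E'
from h import *
a=np.radians(72); e=np.array([np.cos(a),np.sin(a)]); n=np.array([e[1],-e[0]]); O=np.array([.51,.2])
def st_(q): return (q[:,:2]-O)@n,(q[:,:2]-O)@e
if __name__=="__main__":
    for i in(1,2,3,4):
        A=np.load(f"s{i}.npy"); x,y=st_(A); k=(np.abs(x)<.07)&(np.abs(y)<.2)&(A[:,2]>.008)&(A[:,2]<.06); A=A[k];x=x[k];y=y[k]
        if len(A)<20: continue
        print("snap",i,len(A),"y range",np.percentile(y,[0.5,99.5]).round(4))
        for lo in np.arange(-.16,.16,.015):
            k=(y>=lo)&(y<lo+.015)&(A[:,2]>.018)
            if k.sum()>30: print(round(lo,3),k.sum(),"z",np.percentile(A[k,2],[50,97]).round(4),"x",np.percentile(x[k],[1,99]).round(4))
        g=A[:,3:].mean(1); k=(g>110)&(A[:,2]>.022)&(np.abs(x)<.02)
        if k.sum()>5: print("stud",k.sum(),np.median(x[k]).round(4),np.median(y[k]).round(4),np.percentile(y[k],[2,98]).round(4),np.median(A[k,2]).round(4))
E
python3 fuse.py
```

```text
snap 1 3274 y range [-0.1525 -0.1167]
-0.16 452 z [0.0255 0.0273] x [-0.0227  0.0316]
-0.145 915 z [0.0207 0.0271] x [-0.0229  0.0317]
-0.13 840 z [0.0204 0.027 ] x [-0.023   0.0318]
snap 2 4943 y range [-0.1457 -0.051 ]
-0.13 490 z [0.0206 0.027 ] x [-0.0232  0.032 ]
-0.115 834 z [0.0208 0.0269] x [-0.0231  0.0321]
-0.1 912 z [0.0245 0.0269] x [-0.023   0.0321]
-0.085 955 z [0.0251 0.0331] x [-0.023   0.0315]
-0.07 944 z [0.025  0.0316] x [-0.0233  0.0317]
-0.055 297 z [0.0247 0.0269] x [-0.0238  0.0318]
stud 244 0.0053 -0.0709 [-0.0792 -0.0625] 0.0253
snap 3 4990 y range [-0.1443  0.0187]
-0.115 34 z [0.0261 0.028 ] x [-0.0235  0.0142]
-0.1 38 z [0.0256 0.0271] x [-0.0236 -0.021 ]
-0.085 36 z [0.0258 0.0267] x [-0.0238 -0.0209]
-0.07 40 z [0.0257 0.0274] x [-0.024  -0.0208]
-0.055 814 z [0.0248 0.027 ] x [-0.0234  0.0318]
-0.04 873 z [0.0248 0.027 ] x [-0.0234  0.0314]
-0.025 887 z [0.0248 0.0271] x [-0.0235  0.0316]
-0.01 968 z [0.0248 0.0271] x [-0.0235  0.0317]
0.005 898 z [0.0252 0.0331] x [-0.0235  0.0311]
stud 240 0.0051 0.0091 [0.0008 0.0178] 0.0254
snap 4 5629 y range [-0.1431  0.0905]
-0.1 32 z [0.0257 0.0265] x [-0.0235 -0.0207]
-0.085 35 z [0.0259 0.0269] x [-0.0238 -0.0206]
-0.07 38 z [0.0257 0.0268] x [-0.0238 -0.0208]
-0.055 36 z [0.0255 0.0268] x [-0.0239 -0.0206]
-0.04 40 z [0.0258 0.0272] x [-0.0239 -0.0205]
-0.025 46 z [0.0256 0.0271] x [-0.024  -0.0206]
-0.01 48 z [0.026  0.0274] x [-0.024  -0.0206]
0.005 299 z [0.0251 0.0271] x [-0.0239  0.0314]
0.02 815 z [0.0247 0.0271] x [-0.0236  0.0315]
0.035 878 z [0.0207 0.027 ] x [-0.0237  0.0315]
0.05 895 z [0.0207 0.0272] x [-0.0238  0.031 ]
0.065 1335 z [0.0259 0.0468] x [-0.0238  0.0312]
0.08 280 z [0.0456 0.0471] x [-0.0236  0.0313]
stud 26 0.0032 0.0168 [0.0159 0.0179] 0.0248
```

Run:
```python
from h import *
st,W,K,p,d,P=wrist("s5")
R=np.array(st["tcp_rot"]); Q=(P-st["position"])@R   # tool coords
m=(d>0)&(np.abs(Q[...,2]+0.006)<.02)&(Q[...,0]>-.0)&(Q[...,0]<.12)&(np.abs(Q[...,1])<.05)
q=Q[m]; c=np.linalg.lstsq(np.c_[q[:,:2],np.ones(len(q))],q[:,2],rcond=None)[0]; r=q[:,2]-q[:,:2]@c[:2]-c[2]
print("plane pitch,roll mrad, z at0",(c*1000).round(2))
q=q[np.abs(r)<.003]; print("xmax",np.percentile(q[:,0],[99,99.8]).round(4))
for lo in np.arange(.02,.09,.012):
    k=(q[:,0]>lo)&(q[:,0]<lo+.012); yy=q[k,1]; print(round(lo,3),np.percentile(yy,[.5,99.5]).round(4),np.percentile(yy,[.5,99.5]).mean().round(4))
hm=(Q[...,0]>.028)&(Q[...,0]<.052)&(np.abs(Q[...,1])<.012); 
b=hm&((Q[...,2]>.012)|(d==0)|(p.min(-1)>190)); print("hole",b.sum(),Q[b].mean(0).round(4), Q[b][:,:2].max(0)-Q[b][:,:2].min(0))
# targets
from fuse import n,e,O
for y in(-.0234,):
    wxy=O+n*.0041+e*(y-.0075); print("align plate at",wxy,"tool delta",totool(st,[*(wxy-st["position"][:2]),0]))
```

```text
plane pitch,roll mrad, z at0 [23.61  0.86 -7.79]
xmax [0.0892 0.0896]
0.02 [-0.0305  0.0309] 0.0002
0.032 [-0.0305  0.031 ] 0.0002
0.044 [-0.0305  0.0309] 0.0002
0.056 [-0.0305  0.0309] 0.0002
0.068 [-0.0305  0.0309] 0.0002
0.08 [-0.0304  0.0309] 0.0002<stdin>:11: RuntimeWarning: Mean of empty slice.
  ret = um.true_divide(
Traceback (most recent call last):
ValueError: zero-size array to reduction operation maximum which has no identity
```

Emit:
{"method": "move_arm", "body": {"increments": [{"xyz":[14,-15,0],"roll":0,"grip":50},{"xyz":[14,-16,10],"roll":0,"grip":50},{"xyz":[14,-14.6,20],"roll":0,"grip":50},{"xyz":[0,0,38],"roll":0,"grip":50},{"xyz":[0,0,38],"roll":0,"grip":50}]}}

```text
time_s: 6.87
position: [0.5022, 0.1607, 0.1127]
tcp_rot: [[0.309, 0.951, 0.005], [0.951, -0.309, 0.0], [0.002, 0.005, -1.0]]
force: [0.9, 0.2, -3.9]
opening: 0.702
grasp_force: 30.0
```

Emit:
{"method": "move_arm", "body": {"increments": [{"xyz":[0,0,30],"roll":0,"grip":50},{"xyz":[0,0,18],"roll":0,"grip":50},{"xyz":[0,0,11],"roll":0,"grip":50},{"xyz":[0,0,4],"roll":0,"grip":50},{"xyz":[0,0,0],"roll":0,"grip":50}]}}

```text
time_s: 7.28
position: [0.5016, 0.1602, 0.0487]
tcp_rot: [[0.31, 0.951, -0.001], [0.951, -0.31, -0.0], [-0.0, -0.001, -1.0]]
force: [0.3, -0.2, -3.1]
opening: 0.707
grasp_force: 30.0
```

Run:
```python
from h import *
from fuse import n,e,O
st=bot.read_state(); print(st["position"],ang(st["tcp_rot"]),np.round(st["force"],2),np.round(st["moment"],2))
q=np.array(st["position"])[:2]-O; print("base frame",q@n-.0041,q@e+.0075)
W,K=T("side"); p,d=bot.capture("side"); save("sd1",cv2.resize(p[130:240,240:360],(720,660))[:600])
p,d=bot.capture("scene"); save("sc1",cv2.resize(p[220:340,190:350],(800,600),interpolation=cv2.INTER_CUBIC))
```

```text
[0.50158023 0.16022587 0.04868358] 71.94042838708819 [ 0.31 -0.16 -3.13] [-0.   -0.03  0.01]
base frame 0.00018320469878628943 -0.0329292952004159
```

View pics/sc1.png

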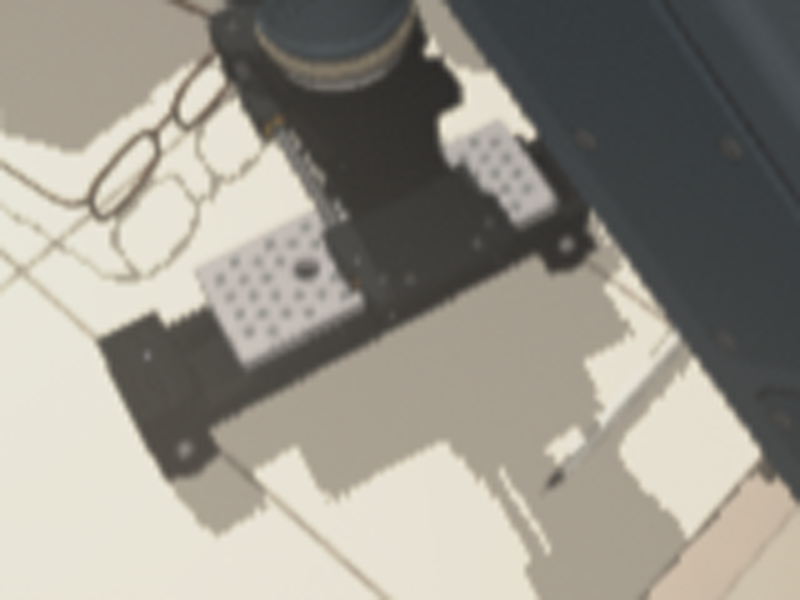

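The plate sits over the base with its front end (200-360, 220-360) short of the stop block at (150,390). I'll lower to light contact.

Emit:
{"method": "move_arm", "body": {"increments": [{"xyz":[0,0,4],"roll":0,"grip":50},{"xyz":[0,0,3],"roll":0,"grip":50},{"xyz":[0,0,1],"roll":0,"grip":50},{"xyz":[0,0,1],"roll":0,"grip":50},{"xyz":[0,0,0],"roll":0,"grip":50}]}}

```text
time_s: 7.8
position: [0.5014, 0.1612, 0.0401]
tcp_rot: [[0.309, 0.951, 0.0], [0.951, -0.309, 0.0], [0.0, 0.0, -1.0]]
force: [1.1, 0.5, -4.1]
opening: 0.708
grasp_force: 30.0
```

Emit:
{"method": "move_arm", "body": {"increments": [{"xyz":[0,0,0.7],"roll":0,"grip":50},{"xyz":[0,0,0],"roll":0,"grip":50}]}}

```text
time_s: 7.97
position: [0.5014, 0.1611, 0.0393]
tcp_rot: [[0.309, 0.951, 0.0], [0.951, -0.309, -0.0], [-0.0, 0.0, -1.0]]
force: [0.5, -0.5, -4.0]
opening: 0.704
grasp_force: 30.0
```

Emit:
{"method": "move_arm", "body": {"increments": [{"xyz":[0,0,0.7],"roll":0,"grip":50},{"xyz":[0,0,0],"roll":0,"grip":50}]}}

```text
time_s: 8.13
position: [0.5014, 0.1611, 0.0386]
tcp_rot: [[0.309, 0.951, -0.0], [0.951, -0.309, -0.0], [-0.0, -0.0, -1.0]]
force: [0.8, 0.6, -4.2]
opening: 0.709
grasp_force: 30.0
```

Emit:
{"method": "move_arm", "body": {"increments": [{"xyz":[0,0,0.7],"roll":0,"grip":50},{"xyz":[0,0,0],"roll":0,"grip":50}]}}

```text
time_s: 8.3
position: [0.5013, 0.1611, 0.0379]
tcp_rot: [[0.309, 0.951, -0.0], [0.951, -0.309, 0.0], [-0.0, -0.0, -1.0]]
force: [0.6, -0.0, -4.1]
opening: 0.705
grasp_force: 30.0
```

Emit:
{"method": "move_arm", "body": {"increments": [{"xyz":[0,0,0.7],"roll":0,"grip":50},{"xyz":[0,0,0],"roll":0,"grip":50}]}}

```text
time_s: 8.47
position: [0.5013, 0.1611, 0.0371]
tcp_rot: [[0.309, 0.951, -0.0], [0.951, -0.309, -0.0], [-0.0, -0.0, -1.0]]
force: [-0.2, -0.5, -3.6]
opening: 0.707
grasp_force: 30.0
```

Emit:
{"method": "move_arm", "body": {"increments": [{"xyz":[0,0,0.5],"roll":0,"grip":50},{"xyz":[0,0,0],"roll":0,"grip":50}]}}

```text
time_s: 8.63
position: [0.5014, 0.1611, 0.0369]
tcp_rot: [[0.309, 0.951, 0.0], [0.951, -0.309, 0.0], [0.0, 0.0, -1.0]]
force: [0.4, 0.3, -2.1]
opening: 0.708
grasp_force: 30.0
```

Emit:
{"method": "move_arm", "body": {"increments": [{"xyz":[0,0,0.5],"roll":0,"grip":50},{"xyz":[0,0,0],"roll":0,"grip":50}]}}

```text
time_s: 8.8
position: [0.5014, 0.1611, 0.0368]
tcp_rot: [[0.309, 0.951, 0.0], [0.951, -0.309, 0.0], [0.0, 0.0, -1.0]]
force: [-1.4, -0.5, 1.8]
opening: 0.707
grasp_force: 30.0
```

Emit:
{"method": "move_arm", "body": {"increments": [{"xyz":[1.5,0,0],"roll":0,"grip":50},{"xyz":[1.5,0,0],"roll":0,"grip":50},{"xyz":[1,0,0],"roll":0,"grip":50}]}}

```text
time_s: 9.05
position: [0.5026, 0.1643, 0.0367]
tcp_rot: [[0.308, 0.951, -0.0], [0.951, -0.308, -0.001], [-0.001, 0.0, -1.0]]
force: [-1.6, -5.1, 5.4]
opening: 0.707
grasp_force: 30.0
```

Emit:
{"method": "move_arm", "body": {"increments": [{"xyz":[0,0,-0.6],"roll":0,"grip":50},{"xyz":[0,0,0],"roll":0,"grip":50}]}}

```text
time_s: 9.22
position: [0.5029, 0.1651, 0.0368]
tcp_rot: [[0.309, 0.951, 0.001], [0.951, -0.309, 0.0], [0.001, 0.0, -1.0]]
force: [-0.1, -1.2, 0.5]
opening: 0.706
grasp_force: 30.0
```

Emit:
{"method": "move_arm", "body": {"increments": [{"xyz":[1,0,0],"roll":0,"grip":50},{"xyz":[1,0,0],"roll":0,"grip":50}]}}

```text
time_s: 9.38
position: [0.5033, 0.1668, 0.0367]
tcp_rot: [[0.309, 0.951, -0.0], [0.951, -0.309, -0.0], [-0.0, -0.0, -1.0]]
force: [-0.2, -2.5, -0.7]
opening: 0.708
grasp_force: 30.0
```

Emit:
{"method": "move_arm", "body": {"increments": [{"xyz":[1,0,0],"roll":0,"grip":50},{"xyz":[0,0,0],"roll":0,"grip":50}]}}

```text
time_s: 9.55
position: [0.5037, 0.1683, 0.0365]
tcp_rot: [[0.309, 0.951, 0.0], [0.951, -0.309, 0.001], [0.001, -0.0, -1.0]]
force: [0.2, -0.6, -2.9]
opening: 0.71
grasp_force: 30.0
```

Emit:
{"method": "move_arm", "body": {"increments": [{"xyz":[1,0,0.3],"roll":0,"grip":50},{"xyz":[0,0,0],"roll":0,"grip":50}]}}

```text
time_s: 9.72
position: [0.5038, 0.1691, 0.0362]
tcp_rot: [[0.309, 0.951, -0.0], [0.951, -0.309, 0.0], [0.0, -0.0, -1.0]]
force: [0.0, -0.0, -2.6]
opening: 0.704
grasp_force: 30.0
```

Emit:
{"method": "move_arm", "body": {"increments": [{"xyz":[0,0,0.6],"roll":0,"grip":50},{"xyz":[0,0,0],"roll":0,"grip":50}]}}

```text
time_s: 9.88
position: [0.5037, 0.1688, 0.0357]
tcp_rot: [[0.309, 0.951, -0.0], [0.951, -0.309, 0.0], [-0.0, -0.0, -1.0]]
force: [-0.2, -0.2, -3.9]
opening: 0.705
grasp_force: 30.0
```

The contact force vanished as it went lower, so the studs are entering the holes. Continuing down gently.

Emit:
{"method": "move_arm", "body": {"increments": [{"xyz":[0,0,0.7],"roll":0,"grip":50},{"xyz":[0,0,0.5],"roll":0,"grip":50},{"xyz":[0,0,0],"roll":0,"grip":50}]}}

```text
time_s: 10.13
position: [0.5038, 0.1687, 0.0346]
tcp_rot: [[0.309, 0.951, -0.0], [0.951, -0.309, 0.0], [-0.0, -0.0, -1.0]]
force: [0.5, 0.4, -3.2]
opening: 0.707
grasp_force: 30.0
```

Emit:
{"method": "move_arm", "body": {"increments": [{"xyz":[0,0,0.7],"roll":0,"grip":50},{"xyz":[0,0,0],"roll":0,"grip":50}]}}

```text
time_s: 10.3
position: [0.5038, 0.1687, 0.034]
tcp_rot: [[0.309, 0.951, -0.0], [0.951, -0.309, 0.0], [-0.0, -0.0, -1.0]]
force: [-0.4, -0.0, -3.8]
opening: 0.705
grasp_force: 30.0
```

Emit:
{"method": "move_arm", "body": {"increments": [{"xyz":[0,0,0.8],"roll":0,"grip":50},{"xyz":[0,0,0.7],"roll":0,"grip":50},{"xyz":[0,0,0],"roll":0,"grip":50}]}}

```text
time_s: 10.55
position: [0.5038, 0.1687, 0.0324]
tcp_rot: [[0.309, 0.951, -0.0], [0.951, -0.309, -0.0], [-0.0, -0.0, -1.0]]
force: [0.7, 0.4, -4.1]
opening: 0.705
grasp_force: 30.0
```

Emit:
{"method": "move_arm", "body": {"increments": [{"xyz":[0,0,0.8],"roll":0,"grip":50},{"xyz":[0,0,0],"roll":0,"grip":50}]}}

```text
time_s: 10.72
position: [0.5038, 0.1687, 0.0316]
tcp_rot: [[0.309, 0.951, -0.0], [0.951, -0.309, -0.0], [-0.0, -0.0, -1.0]]
force: [-0.4, 0.7, -4.6]
opening: 0.703
grasp_force: 30.0
```

Emit:
{"method": "move_arm", "body": {"increments": [{"xyz":[0,0,0.6],"roll":0,"grip":50},{"xyz":[0,0,0],"roll":0,"grip":50}]}}

```text
time_s: 10.88
position: [0.5038, 0.1687, 0.0311]
tcp_rot: [[0.309, 0.951, -0.0], [0.951, -0.309, -0.0], [-0.0, -0.0, -1.0]]
force: [0.8, -0.5, -3.4]
opening: 0.704
grasp_force: 30.0
```

Emit:
{"method": "move_arm", "body": {"increments": [{"xyz":[0,0,0.6],"roll":0,"grip":50},{"xyz":[0,0,0],"roll":0,"grip":50}]}}

```text
time_s: 11.05
position: [0.5038, 0.1687, 0.0305]
tcp_rot: [[0.309, 0.951, -0.0], [0.951, -0.309, -0.0], [-0.0, -0.0, -1.0]]
force: [0.0, 0.7, -3.6]
opening: 0.709
grasp_force: 30.0
```

Emit:
{"method": "move_arm", "body": {"increments": [{"xyz":[0,0,0.6],"roll":0,"grip":50},{"xyz":[0,0,0],"roll":0,"grip":50}]}}

```text
time_s: 11.22
position: [0.5039, 0.1687, 0.0299]
tcp_rot: [[0.309, 0.951, -0.0], [0.951, -0.309, 0.0], [-0.0, -0.0, -1.0]]
force: [-0.3, 0.5, -3.4]
opening: 0.701
grasp_force: 30.0
```

Emit:
{"method": "move_arm", "body": {"increments": [{"xyz":[0,0,0.5],"roll":0,"grip":50},{"xyz":[0,0,0],"roll":0,"grip":50}]}}

```text
time_s: 11.38
position: [0.5039, 0.1687, 0.0296]
tcp_rot: [[0.309, 0.951, 0.0], [0.951, -0.309, 0.0], [0.0, 0.0, -1.0]]
force: [-0.6, 0.3, -2.2]
opening: 0.708
grasp_force: 30.0
```

Emit:
{"method": "move_arm", "body": {"increments": [{"xyz":[0,0,0.5],"roll":0,"grip":50},{"xyz":[0,0,0],"roll":0,"grip":50}]}}

```text
time_s: 11.55
position: [0.5039, 0.1687, 0.0295]
tcp_rot: [[0.309, 0.951, 0.0], [0.951, -0.309, 0.0], [0.0, 0.0, -1.0]]
force: [-1.6, -0.6, 3.4]
opening: 0.708
grasp_force: 30.0
```

Emit:
{"method": "move_arm", "body": {"increments": [{"xyz":[0,0,0],"roll":0,"grip":82},{"xyz":[0,0,0],"roll":0,"grip":82},{"xyz":[0,0,0],"roll":0,"grip":82},{"xyz":[0,0,0],"roll":0,"grip":82}]}}

```text
time_s: 11.88
position: [0.5042, 0.1687, 0.029]
tcp_rot: [[0.309, 0.951, 0.001], [0.951, -0.309, 0.0], [0.0, 0.001, -1.0]]
force: [0.5, -0.8, 0.1]
opening: 0.809
grasp_force: 0.0
```

```bash
cat > chk.py <<'E'
import sys; from h import *; from fuse import n,e,O
st,W,K,p,d,P=wrist(sys.argv[1]); print(st["time_s"],st["position"],np.round(st["force"],1))
q=P.reshape(-1,3); x=(q[:,:2]-O)@n-.0041; y=(q[:,:2]-O)@e+.0075
c=(np.array(st["position"])[:2]-O); print("tcp base xy",c@n-.0041,c@e+.0075)
m=(d.ravel()>0)&(np.abs(q[:,2]-.036)<.006)&(np.abs(x)<.033)&(y>-.02)&(y<.079)&(p.reshape(-1,3).mean(1)>90)
f=np.linalg.lstsq(np.c_[x[m],y[m],np.ones(m.sum())],q[m,2],rcond=None)[0]; print("top plane tiltx,y mrad, z",(f*1000).round(2),"ymax",np.percentile(y[m],[99,99.8]).round(4),"x",np.percentile(x[m],[.5,99.5]).round(4))
save(sys.argv[1]+"c",cv2.resize(p[:260,180:460],(700,560),interpolation=cv2.INTER_CUBIC))
E
python3 chk.py k1
```

```text
11.8833 [0.50417788 0.16871068 0.02895269] [ 0.5 -0.8  0.1]
tcp base xy 3.177055256974384e-05 -0.024057045873039966
top plane tiltx,y mrad, z [ 0.08  2.5  35.69] ymax [0.0651 0.0655] x [-0.0308  0.0307]
```

View pics/k1c.png

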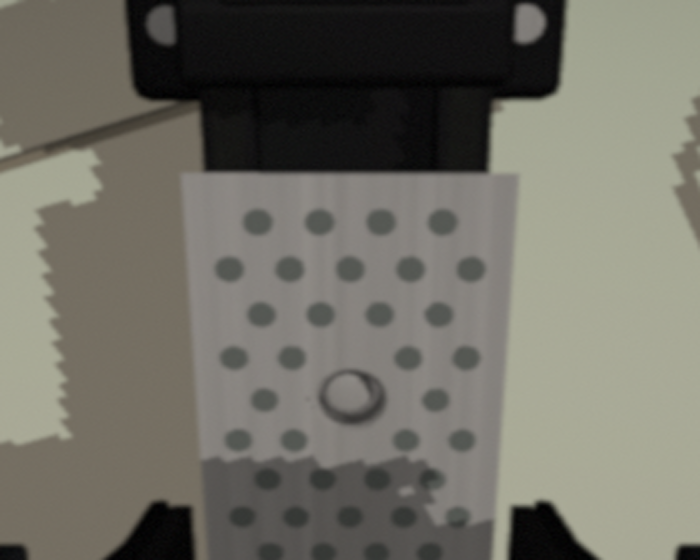

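The picture shows the stud in its hole at (350,395) with the plate flat (tilt 2.5 mrad, top at 35.7 mm). The plate is at y ≈ -24.5 mm, with its end still 25 mm short of the stop. I'll re-grip lightly a bit lower and slide it home.

Emit:
{"method": "move_arm", "body": {"increments": [{"xyz":[0,0,3],"roll":0,"grip":82},{"xyz":[0,0,0],"roll":0,"grip":60},{"xyz":[0,0,0],"roll":0,"grip":60},{"xyz":[0,0,0],"roll":0,"grip":60},{"xyz":[0,0,0],"roll":0,"grip":60}]}}

```text
time_s: 12.35
position: [0.5038, 0.1687, 0.0257]
tcp_rot: [[0.309, 0.951, -0.0], [0.951, -0.309, -0.0], [-0.0, -0.0, -1.0]]
force: [0.2, -0.5, -2.1]
opening: 0.71
grasp_force: 30.0
```

Emit:
{"method": "move_arm", "body": {"increments": [{"xyz":[2,0,0],"roll":0,"grip":60},{"xyz":[2,0,0],"roll":0,"grip":60},{"xyz":[2,0,0],"roll":0,"grip":60},{"xyz":[2,0,0],"roll":0,"grip":60},{"xyz":[0,0,0],"roll":0,"grip":60}]}}

```text
time_s: 12.77
position: [0.5053, 0.1746, 0.0257]
tcp_rot: [[0.307, 0.952, -0.003], [0.952, -0.307, -0.003], [-0.004, -0.002, -1.0]]
force: [-1.2, -8.8, -0.7]
opening: 0.704
grasp_force: 30.0
```

Emit:
{"method": "move_arm", "body": {"increments": [{"xyz":[3,0,0],"roll":0,"grip":60},{"xyz":[3,0,0],"roll":0,"grip":60},{"xyz":[3,0,0],"roll":0,"grip":60},{"xyz":[3,0,0],"roll":0,"grip":60},{"xyz":[0,0,0],"roll":0,"grip":60}]}}

```text
time_s: 13.18
position: [0.5089, 0.1859, 0.0258]
tcp_rot: [[0.307, 0.952, -0.003], [0.952, -0.307, -0.003], [-0.004, -0.002, -1.0]]
force: [-1.5, -9.0, 0.7]
opening: 0.707
grasp_force: 30.0
```

```bash
python3 chk.py k2
```

```text
13.1833 [0.50889313 0.18586487 0.0257541 ] [-1.5 -9.   0.7]
tcp base xy -0.000784699717281559 -0.006285351728963946
top plane tiltx,y mrad, z [-1.25  3.31 35.65] ymax [0.0785 0.079 ] x [-0.0313  0.0301]
```

Emit:
{"method": "move_arm", "body": {"increments": [{"xyz":[1.5,0.2,0],"roll":0,"grip":60},{"xyz":[1.5,0,0],"roll":0,"grip":60},{"xyz":[1.5,0,0],"roll":0,"grip":60},{"xyz":[1,0,0],"roll":0,"grip":60},{"xyz":[0,0,0],"roll":0,"grip":60}]}}

```text
time_s: 13.65
position: [0.5103, 0.1904, 0.0257]
tcp_rot: [[0.307, 0.952, -0.004], [0.952, -0.307, -0.004], [-0.005, -0.003, -1.0]]
force: [-1.7, -10.0, 0.3]
opening: 0.707
grasp_force: 30.0
```

Emit:
{"method": "move_arm", "body": {"increments": [{"xyz":[0.7,0,0],"roll":0,"grip":60},{"xyz":[0.5,0,0],"roll":0,"grip":60},{"xyz":[0,0,0],"roll":0,"grip":60}]}}

```text
time_s: 13.9
position: [0.5107, 0.1915, 0.0258]
tcp_rot: [[0.307, 0.952, -0.004], [0.952, -0.307, -0.004], [-0.005, -0.003, -1.0]]
force: [-1.9, -10.7, 0.6]
opening: 0.706
grasp_force: 30.0
```

Emit:
{"method": "move_arm", "body": {"increments": [{"xyz":[0.7,0,0],"roll":0,"grip":60},{"xyz":[0,0,0],"roll":0,"grip":60}]}}

```text
time_s: 14.07
position: [0.5109, 0.1921, 0.0258]
tcp_rot: [[0.307, 0.952, -0.004], [0.952, -0.307, -0.004], [-0.005, -0.003, -1.0]]
force: [-0.6, -11.1, 0.4]
opening: 0.707
grasp_force: 30.0
```

Emit:
{"method": "move_arm", "body": {"increments": [{"xyz":[0.7,0,0],"roll":0,"grip":60},{"xyz":[0,0,0],"roll":0,"grip":60}]}}

```text
time_s: 14.23
position: [0.5111, 0.1927, 0.0258]
tcp_rot: [[0.307, 0.952, -0.004], [0.952, -0.307, -0.004], [-0.005, -0.003, -1.0]]
force: [-2.0, -11.2, 0.8]
opening: 0.709
grasp_force: 30.0
```

Emit:
{"method": "move_arm", "body": {"increments": [{"xyz":[0.7,0,0],"roll":0,"grip":60},{"xyz":[0,0,0],"roll":0,"grip":60}]}}

```text
time_s: 14.4
position: [0.5113, 0.1933, 0.0258]
tcp_rot: [[0.307, 0.952, -0.004], [0.952, -0.307, -0.004], [-0.006, -0.003, -1.0]]
force: [-1.4, -11.2, 0.7]
opening: 0.712
grasp_force: 30.0
```

Emit:
{"method": "move_arm", "body": {"increments": [{"xyz":[0.7,0,0],"roll":0,"grip":60},{"xyz":[0,0,0],"roll":0,"grip":60}]}}

```text
time_s: 14.57
position: [0.5113, 0.1933, 0.0257]
tcp_rot: [[0.307, 0.952, -0.005], [0.952, -0.307, -0.005], [-0.007, -0.003, -1.0]]
force: [-2.5, -13.6, 1.2]
opening: 0.706
grasp_force: 30.0
```

Emit:
{"method": "move_arm", "body": {"increments": [{"xyz":[0.7,0,0],"roll":0,"grip":60},{"xyz":[0,0,0],"roll":0,"grip":60}]}}

```text
time_s: 14.73
position: [0.5112, 0.1934, 0.0258]
tcp_rot: [[0.306, 0.952, -0.006], [0.952, -0.306, -0.006], [-0.008, -0.003, -1.0]]
force: [-2.2, -16.4, 2.1]
opening: 0.705
grasp_force: 30.0
```

Run:
```python
from h import *; from fuse import n,e,O
st,W,K,p,d,P=wrist("k3"); Q=(P-st["position"])@np.array(st["tcp_rot"])
# lip edge in tool coords: points z>0.042 ; plate hole/holes via dark dots pattern not needed
q=P.reshape(-1,3); m=(d.ravel()>0); x=(q[:,:2]-O)@n-.0041; y=(q[:,:2]-O)@e+.0075
k=m&(q[:,2]>.042)&(q[:,2]<.05)&(np.abs(x)<.025)&(y<.13)&(y>.06); print("lip block y",np.percentile(y[k],[.5,2,98,99.5]).round(4))
c=np.array(st["position"])[:2]-O; print("tcp",c@n-.0041,c@e+.0075,np.round(st["force"],1))
save("k3c",cv2.resize(p[:260,180:460],(700,560),interpolation=cv2.INTER_CUBIC))
```

```text
lip block y [0.0815 0.082  0.1134 0.1139]
tcp -0.0008718775495527558 0.001606777934451212 [ -2.2 -16.4   2.1]
```

View pics/k3c.png

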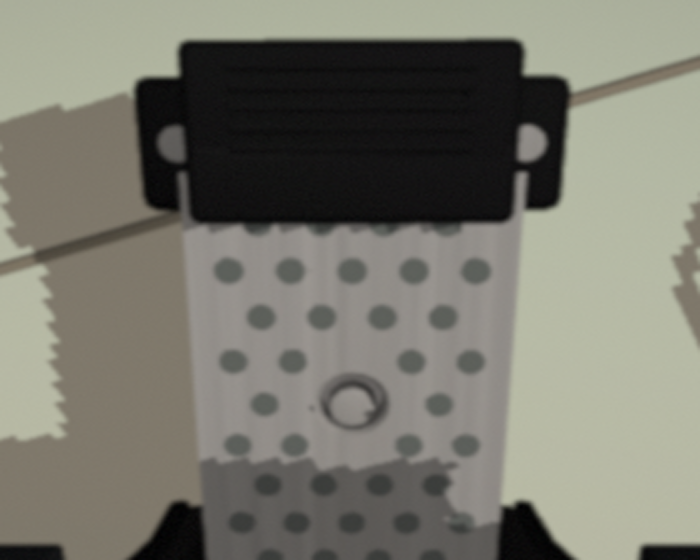

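The force rises while the position stays put, so the plate's end is against the stop at y ≈ +1.2 mm, and the picture shows it under the lip at (350,225). I'll relieve the push and release.

Emit:
{"method": "move_arm", "body": {"increments": [{"xyz":[-1,0,0],"roll":0,"grip":60},{"xyz":[-1,0,0],"roll":0,"grip":60},{"xyz":[0,0,0],"roll":0,"grip":60}]}}

```text
time_s: 15.03
position: [0.5113, 0.1933, 0.0258]
tcp_rot: [[0.307, 0.952, -0.004], [0.952, -0.307, -0.003], [-0.004, -0.002, -1.0]]
force: [-1.4, -9.1, 0.9]
opening: 0.709
grasp_force: 30.0
```

Emit:
{"method": "move_arm", "body": {"increments": [{"xyz":[0,0,0],"roll":0,"grip":95},{"xyz":[0,0,0],"roll":0,"grip":95},{"xyz":[0,0,0],"roll":0,"grip":95},{"xyz":[0,0,0],"roll":0,"grip":95},{"xyz":[0,0,0],"roll":0,"grip":95}]}}

```text
time_s: 15.45
position: [0.513, 0.1958, 0.0261]
tcp_rot: [[0.309, 0.951, 0.001], [0.951, -0.309, 0.0], [0.0, 0.001, -1.0]]
force: [0.5, 0.3, 0.2]
opening: 0.93
grasp_force: 0.0
```

Emit:
{"method": "move_arm", "body": {"increments": [{"xyz":[0,0,-4],"roll":0,"grip":95},{"xyz":[0,0,-8],"roll":0,"grip":95},{"xyz":[0,0,-15],"roll":0,"grip":95},{"xyz":[0,0,-20],"roll":0,"grip":95},{"xyz":[0,0,-20],"roll":0,"grip":95}]}}

```text
time_s: 15.87
position: [0.5124, 0.1955, 0.094]
tcp_rot: [[0.309, 0.951, -0.001], [0.951, -0.309, -0.0], [-0.0, -0.001, -1.0]]
force: [0.2, -0.5, -0.3]
opening: 0.95
grasp_force: 0.0
```

Emit:
{"method": "move_arm", "body": {"increments": [{"xyz":[0,0,-30],"roll":0,"grip":95},{"xyz":[-20,0,-30],"roll":0,"grip":95},{"xyz":[-20,0,-20],"roll":0,"grip":95},{"xyz":[0,0,0],"roll":0,"grip":95},{"xyz":[0,0,0],"roll":0,"grip":95}]}}

```text
time_s: 16.28
position: [0.5011, 0.1572, 0.1747]
tcp_rot: [[0.31, 0.951, 0.004], [0.951, -0.31, 0.001], [0.002, 0.003, -1.0]]
force: [0.3, 0.4, -0.4]
opening: 0.95
grasp_force: 0.0
```

Run:
```python
from h import *; from fuse import n,e,O
st,W,K,p,d,P=wrist("k4"); print(st["time_s"],st["position"],np.round(st["force"],1))
q=P.reshape(-1,3); g=p.reshape(-1,3).mean(1); x=(q[:,:2]-O)@n-.0041; y=(q[:,:2]-O)@e+.0075
m=(d.ravel()>0)&(np.abs(q[:,2]-.036)<.005)&(np.abs(x)<.04)&(y>-.1)&(y<.079)&(g>60)
f=np.linalg.lstsq(np.c_[x[m],y[m],np.ones(m.sum())],q[m,2],rcond=None)[0]; print("plane",(f*1000).round(2),"y",np.percentile(y[m],[.2,1,99]).round(4))
for lo in np.arange(-.09,.08,.034):
    k=m&(y>lo)&(y<lo+.034)
    if k.sum()>20: print(round(lo,3),np.percentile(x[k],[1,99]).mean().round(4))
save("k4c",p)
```

```text
16.2833 [0.50108398 0.15716638 0.17472959] [ 0.3  0.4 -0.4]
plane [-1.44  0.55 35.75] y [-0.0878 -0.0863  0.078 ]
-0.09 -0.0004
-0.056 -0.0005
-0.022 -0.0005
0.012 -0.0006
0.046 -0.0006
```

View pics/k4c.png

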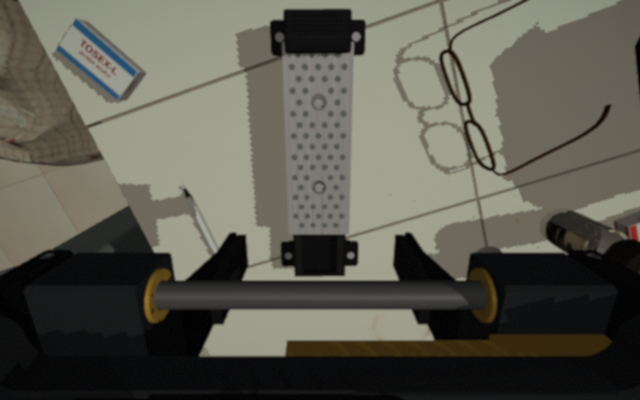

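The final view shows the plate flat on the base, with both studs in its holes at (319,102) and (319,187). Its end is under the lip at (320,50) and the gripper is clear. Handing in.

```bash
python3 -c "
from rig import bot; print(bot.hand_in())"
```

```text
the job is handed in; nothing more can be done
None
```

The job is handed in: the larger grey plate lies flat with both studs in its holes and its end home under the lip (y about +1.5 mm, by camera), and the gripper has let go; the judge's verdict was not shown.

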